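# Transfer valve lifters to the organiser in engine order

### The job

Move the four valve lifters from the cups of the steel tray into the pockets of the grey organiser block, keeping their engine order: the lifter nearest the tray's pointed end goes into the pocket nearest the block's pointed end, the next into the next pocket, and so on to the square end. Keep them upright, set each one down gently so that it stands on the floor of its pocket, and let go of them all.

Things in the scene. Friction and masses are not known exactly. Their poses are not given: they have to be found in the camera images.
- lifter_a_mid (a point): lifter_a: one of four identical valve lifters, a plain upright steel cylinder 23 mm in diameter and 70 mm tall, about 0.13 kg, with a narrower groove and a brass dot on its top. The point is at its centre, 35 mm above its flat underside; z points up its axis. At the start it stands in cup_a.
- lifter_b_mid (a point): lifter_b: one of four identical valve lifters, a plain upright steel cylinder 23 mm in diameter and 70 mm tall, about 0.13 kg, with a narrower groove and a brass dot on its top. The point is at its centre, 35 mm above its flat underside; z points up its axis. At the start it stands in cup_b.
- lifter_c_mid (a point): lifter_c: one of four identical valve lifters, a plain upright steel cylinder 23 mm in diameter and 70 mm tall, about 0.13 kg, with a narrower groove and a brass dot on its top. The point is at its centre, 35 mm above its flat underside; z points up its axis. At the start it stands in cup_c.
- lifter_d_mid (a point): lifter_d: one of four identical valve lifters, a plain upright steel cylinder 23 mm in diameter and 70 mm tall, about 0.13 kg, with a narrower groove and a brass dot on its top. The point is at its centre, 35 mm above its flat underside; z points up its axis. At the start it stands in cup_d.
- cup_a: cup_a: shallow black rubber cup fixed on the tray, 37 mm outside diameter, 31 mm inside, 10 mm high, inner floor 3 mm up; the one in which lifter_a stands at the start. Which of the tray's four places it has differs from start to start. Origin at the centre of its underside, which is 5 mm above the bench.
- cup_b: cup_b: shallow black rubber cup fixed on the tray, 37 mm outside diameter, 31 mm inside, 10 mm high, inner floor 3 mm up; the one in which lifter_b stands at the start. Which of the tray's four places it has differs from start to start. Origin at the centre of its underside, which is 5 mm above the bench.
- cup_c: cup_c: shallow black rubber cup fixed on the tray, 37 mm outside diameter, 31 mm inside, 10 mm high, inner floor 3 mm up; the one in which lifter_c stands at the start. Which of the tray's four places it has differs from start to start. Origin at the centre of its underside, which is 5 mm above the bench.
- cup_d: cup_d: shallow black rubber cup fixed on the tray, 37 mm outside diameter, 31 mm inside, 10 mm high, inner floor 3 mm up; the one in which lifter_d stands at the start. Which of the tray's four places it has differs from start to start. Origin at the centre of its underside, which is 5 mm above the bench.
- tray: dirty-parts tray: steel, fixed, 72 mm wide (its x), 216 mm long (its y), rim 10 mm high; the four black cups stand in a row on its centre line at y = -75, -25, +25, +75 mm. The end at +y runs out to a flat triangular point (tip at y = +144 mm) with a round bolt head on it; the other end is square. Origin: centre of the row at bench height; z up.
- block: organiser: grey plastic block, fixed, 60 mm wide (its x), 216 mm long (its y), 18 mm high; four 32 mm square pockets 11 mm deep (floor 7 mm above the bench) on its centre line at y = -75, -25, +25, +75 mm. The end at -y runs out to a point (tip at y = -138 mm) with a round bolt head about 5 mm proud; the other end is square. Origin: centre of the row at bench height; z up.
Mind the look-alikes: they are no part of the job. Leave any blue or red look-alike of the part that bears lifter_b_mid alone.

How it is judged:
By the outcome, as a careful person would: the job done as asked, in the order asked, and still so for the second after the job is handed in, with the robot touching nothing.
It also fails if it takes over 102 s, if anything falls off the work surface, if the arm or the gripper's body presses on something with over 40 N, if the wrist force passes 120 N, or if a joint passes its speed limit or range.

### The arm

A 6-joint arm with a two-finger parallel gripper is mounted at the origin on the work surface. World frame = base frame: x ahead of the robot, y to its left, z up, the work surface at z = 0. Lengths are in m, angles in degrees, forces in N, time in s.
With the tool pointing down it reaches from about 0.35 to 0.875 m from the base axis. Payload 4.2 kg.
Tool frame: the origin (TCP) lies on the centre line of the jaws, within the pads' length; the fingertips stand tip_reach ahead of it and the grasp point (between the pads) is the TCP (tip_reach is the distance from the TCP to the fingertips, in m); z points along the fingers, y is the line along which they close (so a half turn about z gives the same grasp; the last joint's range is limited). The gripper opens to 87 mm and grips with 3 to 60 N. Pads are 19 mm wide; open, the fingers measure 117 mm over their backs; the gripper's body (75 mm by 190 mm) begins 51 mm behind the grasp point.
Start: joints at [-53.193, 22.042, 0.453, 0, -68.411, -14.817], TCP at [0.234, -0.58, 0.242] pointing down, gripper open.
Joint ranges: [-179.83, 179.83], [-69.29, 118.12], [-61.27, 80.66], [-181.25, 117.63], [-171.15, -9.14], [-177.46, 177.46]. Speed limits (degrees/s): [159.86, 159.86, 180, 180, 180, 180].

### API

Orientations are given as a 3x3 rotation matrix whose columns are the frame's x, y, z axes.
In Python, from station import sense, capture, finish_job, tip_reach gives the robot as it stands.
- The arm moves only by the tool arm_command, never from a script. Its argument "deltas" is a list of rows, each a list of 7 numbers: the turn, a rotation vector about the tool's x, y, z in rad, then the shift along the tool's x, y, z in cm, then the closure, from -1 (fully open) to 1 (shut), so that 0 is half open. In form: [[rx, ry, rz, dx, dy, dz, hand], ...]. A call has 1 to 8 rows; each row is the pose to reach, as a shift and turn from the pose commanded when the call began, along the tool's axes at that moment; what a row does not reach only later rows make up. A row lasts 1/12 s, in which the tool goes at most 41.7 mm and 7.16 degrees, less where a joint would pass 70% of its speed; a pose out of reach is approached as far as the arm can. A call with a gripper value outside its range is refused whole. The fingers move at their own pace and stop on an object; the grip force is fixed at half the most. Time passes only in rows, so rows that repeat a pose let the fingers close. It gives the time, the measured TCP pose, the force, the opening and the grip force at its end, in the units of the state.
- sense(): the state, without advancing time (a new reading comes with each control period).
- capture(name): name is "scene" or "top" or "wrist"; returns a dict with "pixels" (384x512x3 uint8, blue, green, red), "fovy" (degrees; the focal length in pixels is half the picture's height over the tangent of half this angle, whatever the lens; pixels are square), "cx", "cy" (the principal point, pixels), "rvec" (rotation vector, rad) and "tvec" (3), from world to camera coordinates, as OpenCV has them. Camera axes: x right, y down, z forward; pixel columns grow to the right and rows downward; lengths in m; the calibration is good to about 2 mm. A picture is of the moment at which its call begins. There is no depth.
- finish_job(): hands the job in; it is judged then, once.
The state is a dict: "time_s": time; "joints": joint angles; "joint_velocities": joint speeds; "effort": joint torques, N m; "tcp_pos": TCP position; "ee_rot": TCP orientation; "wrist_force": force on the tool from outside, world axes, zero at the start; "moment": the same for the moment, N m; "gripper_width": opening from 0.0 (shut) to 1.0 (fully open); "gripper_force": force on a finger pad.
Only numpy, scipy, OpenCV 4.12 (cv2) and the standard library are available. Lean on these libraries where they do the work, as an engineer would, in place of code of your own. Each camera call takes 0.05 s, during which the arm holds its last target. There are 200 camera calls.

## Working session

There is one attempt and no reset: what is moved stays moved. The work goes in short steps, Python scripts to look and compute and a tool call to move; the robot and the scene stay as the last step left them, time stands still between calls to the robot, and variables do not carry over. Pictures are saved under pics/ and viewed, at most 14 in all, crops included, and the job is handed in when it is done.

Besides the shell and the picture viewer there is one more tool, called after ">>>" in YAML: its name, and indented under it one key for each argument. arm_command: Moves the arm, as the interface text tells. Its arguments: {"type":"object","properties":{"deltas":{"type":"array"}},"required":["deltas"]}

```bash
mkdir -p pics; cat > h.py <<'E'
import numpy as np, cv2
from station import sense, capture, finish_job, tip_reach
def cam(n):
    c=capture(n); f=192/np.tan(np.radians(c["fovy"])/2)
    K=np.array([[f,0,c["cx"]],[0,f,c["cy"]],[0,0,1.]])
    return c,K,cv2.Rodrigues(np.array(c["rvec"],float))[0],np.array(c["tvec"],float).ravel()
def toworld(k,px,z):
    c,K,R,t=k
    o=-R.T@t; d=R.T@np.linalg.inv(K)@np.array([px[0],px[1],1.])
    return o+d*(z-o[2])/d[2]
def topix(k,p):
    c,K,R,t=k; q=K@(R@np.array(p,float)+t); return q[:2]/q[2]
E
python3 - <<'E'
from h import *
import pickle
print(tip_reach if not callable(tip_reach) else tip_reach()); s=sense(); print(s)
ims=[]
for n in("scene","top"):
    k=cam(n); pickle.dump(k,open(n+".pkl","wb")); cv2.imwrite(f"pics/{n}0.png",cv2.resize(k[0]["pixels"],(800,600),interpolation=cv2.INTER_CUBIC))
E
```

```text
0.019
{'time_s': 0.0, 'joints': array([-5.31928086e+01,  2.20903101e+01,  3.80825012e-01, -2.80786841e-02,
       -6.84111135e+01, -1.48173577e+01]), 'joint_velocities': array([-0.00518268, -0.07396407,  0.00686462,  0.10488854, -0.02091981,
        0.11974521]), 'effort': array([-9.04828630e-04, -3.90665317e+01,  1.87404084e+01,  4.22004998e+00,
        1.08612169e-02, -2.06159457e-04]), 'tcp_pos': array([ 0.23384457, -0.57900874,  0.24047381]), 'ee_rot': array([[-9.27317947e-01, -3.74273458e-01, -8.96188308e-04],
       [-3.74274519e-01,  9.27315885e-01,  1.95823377e-03],
       [ 9.81347281e-05,  2.15132577e-03, -9.99997681e-01]]), 'wrist_force': array([ 0.45321064, -0.49222219,  0.17272838]), 'moment': array([-0.0117926 ,  0.05778443,  0.00404276]), 'gripper_force': 0.0, 'gripper_width': 1.0013215032760778}
```

View pics/top0.png

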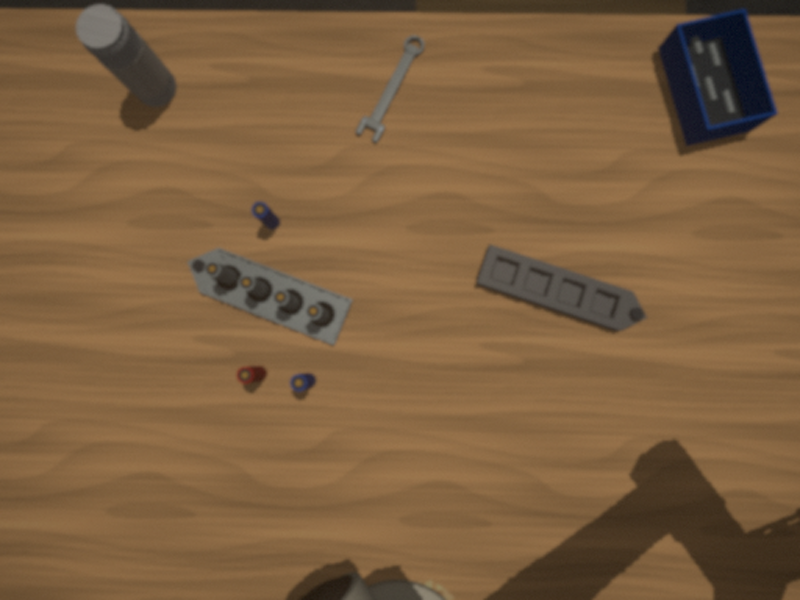

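View pics/scene0.png

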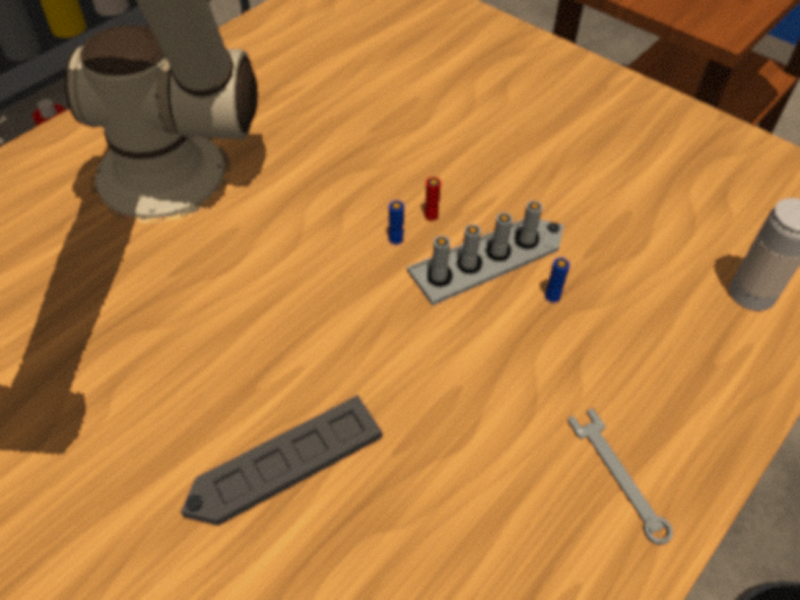

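The top view (800x600) shows the tray at left, with its point and bolt head at (197,266). The grey lifters' tops are at (212,269), (246,283), (281,297) and (314,312). The look-alikes are blue (262,212), red (248,375) and blue (302,383), and none of them are in the cups. The block is at right, with pockets at (505,270) to (604,304) and its point at (637,314). I choose the four grey lifters and check them in one crop.

```bash
python3 - <<'E'
from h import *
import pickle
k=pickle.load(open("top.pkl","rb")); im=k[0]["pixels"]
a=cv2.resize(im[150:230,115:235],(800,533),interpolation=cv2.INTER_CUBIC)
b=cv2.resize(im[150:220,300:420],(800,467),interpolation=cv2.INTER_CUBIC)
cv2.imwrite("pics/crops.png",cv2.resize(np.vstack([a,b]),(480,600)));
cv2.imwrite("pics/a.png",a);cv2.imwrite("pics/b.png",b)
s=.64
for n,z,L in(("lift",.078,[(212,269),(246,283),(281,297),(314,312)]),("pock",.018,[(505,270),(538,282),(571,293),(604,304),(637,314)])):
    for p in L: print(n,toworld(k,(p[0]*s,p[1]*s),z).round(4))
E
```

```text
lift [0.5224 0.2641 0.078 ]
lift [0.5043 0.2167 0.078 ]
lift [0.4864 0.1683 0.078 ]
lift [0.4672 0.123  0.078 ]
pock [ 0.5394 -0.1417  0.018 ]
pock [ 0.5229 -0.1893  0.018 ]
pock [ 0.5079 -0.2366  0.018 ]
pock [ 0.493  -0.2835  0.018 ]
pock [ 0.4797 -0.3302  0.018 ]
```

View pics/a.png

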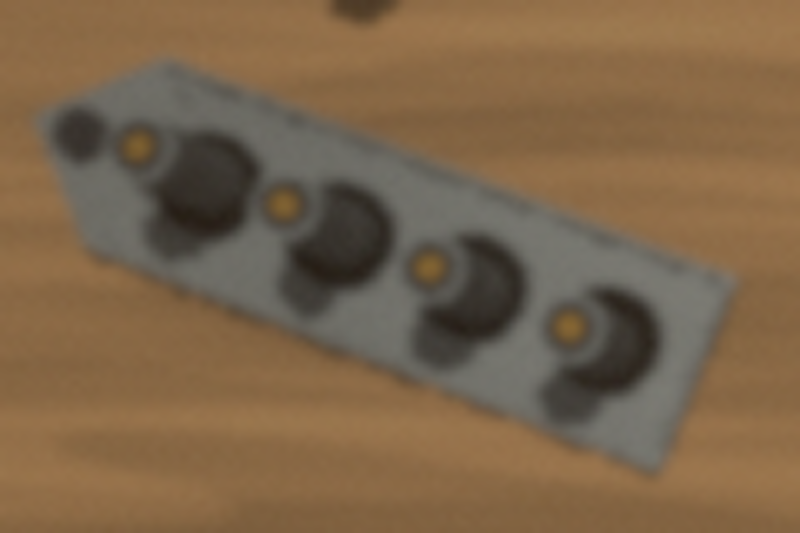

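View pics/b.png

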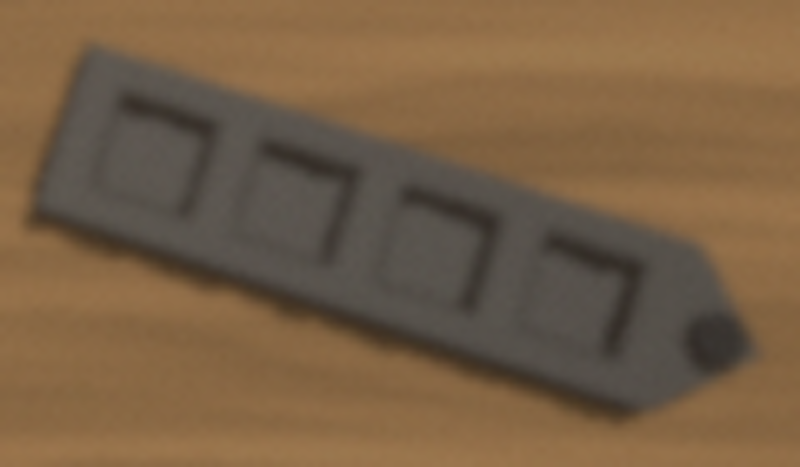

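The crop confirms four grey lifters in the cups, with dots at (138,146), (284,204), (429,268) and (569,327), and the tray's point at upper left. The block has four pockets with centres near (155,157), (296,202), (437,250) and (581,297), and its point at right.

```bash
cat >> h.py <<'E'
def to(x,y,z,ang=None,s=None):
    """tool-frame delta (rad, cm) from measured pose to point-down pose with tool x at heading ang"""
    from scipy.spatial.transform import Rotation as Ro
    s=s or sense(); R=s["ee_rot"]; d=100*R.T@(np.array([x,y,z])-s["tcp_pos"])
    r=np.zeros(3)
    if ang is not None:
        a=np.radians(ang); X=np.array([np.cos(a),np.sin(a),0]); Z=np.array([0,0,-1.]); 
        r=Ro.from_matrix(R.T@np.c_[X,np.cross(Z,X),Z]).as_rotvec()
    print("t",round(s["time_s"],2),"tcp",s["tcp_pos"].round(4),"delta",r.round(3),d.round(2)); return d
E
python3 - <<'E'
from h import *
import pickle
k=pickle.load(open("top.pkl","rb"))
g=np.array([75,25,-25,-75.])/1000
def fit(P,g):
    c=P.mean(0); v=(g[:,None]*(P-c)).sum(0); u=v/np.linalg.norm(v)
    print("c",c[:2].round(4),"pitchscale",(np.linalg.norm(v)/(g@g)).round(4),"ang",np.degrees(np.arctan2(u[1],u[0])).round(2)); 
    Q=c+g[:,None]*u; print(Q[:,:2].round(4).tolist())
L=np.array([toworld(k,(115+p[0]/6.667-.4,150+p[1]/6.667-.4),.078) for p in[(138,146),(284,204),(429,268),(569,327)]])
P=np.array([toworld(k,(300+p[0]/6.667-.4,150+p[1]/6.667-.4),.018) for p in[(581,297),(437,250),(296,202),(155,157)]])
fit(L,g);fit(P,g)
to(.53,.255,.24,-110)
E
```

```text
c [0.4966 0.1944] pitchscale 1.0024 ang 68.58
[[0.524, 0.2643], [0.5057, 0.2177], [0.4875, 0.1712], [0.4692, 0.1246]]
c [ 0.5164 -0.2124] pitchscale 0.9984 ang -107.38
[[0.494, -0.2839], [0.5089, -0.2362], [0.5239, -0.1885], [0.5388, -0.1408]]
t 0.1 tcp [ 0.2339 -0.579   0.2405] delta [ 0.002  0.001 -0.838] [-58.68  66.25   0.18]
```

>>> arm_command:
  deltas:
    - [0,0,-0.838,-39.9,23.5,-6,-0.2]
    - [0,0,-0.838,-39.9,23.5,-6,-0.2]
    - [0,0,-0.838,-39.9,23.5,-6,-0.2]
    - [0,0,-0.838,-39.9,23.5,-6,-0.2]
    - [0,0,-0.838,-39.9,23.5,-6,-0.2]
    - [0,0,-0.838,-39.9,23.5,-6,-0.2]
    - [0,0,-0.838,-39.9,23.5,-6,-0.2]
    - [0,0,-0.838,-39.9,23.5,-6,-0.2]

```text
time_s: 0.77
tcp_pos: [0.436, -0.3153, 0.2844]
ee_rot: [[-0.339, -0.941, -0.0], [-0.941, 0.339, 0.0], [-0.0, 0.0, -1.0]]
wrist_force: [0.3, -0.5, -1.2]
gripper_width: 0.612
gripper_force: 0.0
```

```bash
python3 - <<'E'
from h import *
to(.516,-.212,.3,-110)
E
```

```text
t 0.77 tcp [ 0.436  -0.3153  0.2844] delta [0.    0.    0.003] [-12.44  -4.03  -1.56]
```

>>> arm_command:
  deltas:
    - [0,0,0,-12.4,-4,-1.5,-0.2]
    - [0,0,0,-12.4,-4,-1.5,-0.2]
    - [0,0,0,-12.4,-4,-1.5,-0.2]
    - [0,0,0,-12.4,-4,-1.5,-0.2]
    - [0,0,0,-12.4,-4,-1.5,-0.2]
    - [0,0,0,-12.4,-4,-1.5,-0.2]
    - [0,0,0,-12.4,-4,-1.5,-0.2]

```text
time_s: 1.35
tcp_pos: [0.5144, -0.2151, 0.2989]
ee_rot: [[-0.343, -0.939, -0.001], [-0.939, 0.343, 0.0], [0.0, 0.001, -1.0]]
wrist_force: [0.1, -0.2, -0.2]
gripper_width: 0.598
gripper_force: 0.0
```

```bash
python3 - <<'E'
from h import *
import pickle
k=cam("wrist"); pickle.dump(k,open("w1.pkl","wb")); cv2.imwrite("pics/w1.png",cv2.resize(k[0]["pixels"],(800,600),interpolation=cv2.INTER_CUBIC))
for p in [[0.494, -0.2839], [0.5089, -0.2362], [0.5239, -0.1885], [0.5388, -0.1408]]: print((topix(k,p+[.018])*800/512).round(0))
to(.53,.255,.3,-110)
E
```

```text
[397. 178.]
[400. 230.]
[402. 278.]
[404. 324.]
t 1.4 tcp [ 0.5143 -0.2154  0.299 ] delta [ 0.001 -0.    -0.002] [-44.72  14.69  -0.09]
```

View pics/w1.png

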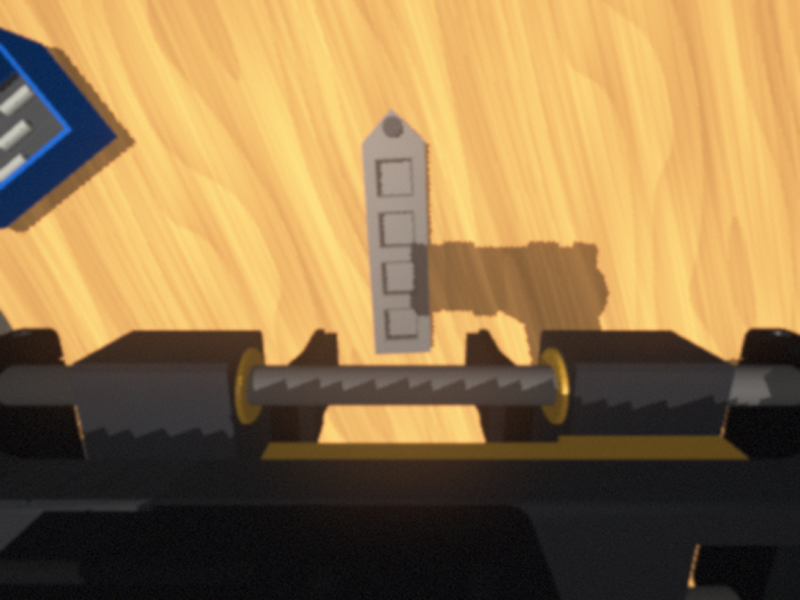

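The block's pockets are at (395,177), (397,229), (400,277) and (403,323), within about 2 px of the prediction. Next I go to the tray.

>>> arm_command:
  deltas:
    - [0,0,0,-30,9.8,0,-0.2]
    - [0,0,0,-30,9.8,0,-0.2]
    - [0,0,0,-30,9.8,0,-0.2]
    - [0,0,0,-30,9.8,0,-0.2]
    - [0,0,0,-30,9.8,0,-0.2]
    - [0,0,0,-30,9.8,0,-0.2]
    - [0,0,0,-30,9.8,0,-0.2]
    - [0,0,0,-30,9.8,0,-0.2]

```text
time_s: 2.07
tcp_pos: [0.5256, 0.1028, 0.2994]
ee_rot: [[-0.342, -0.94, 0.0], [-0.94, 0.342, 0.001], [-0.001, -0.0, -1.0]]
wrist_force: [-0.3, -0.7, -0.1]
gripper_width: 0.598
gripper_force: 0.0
```

>>> arm_command:
  deltas:
    - [0,0,0,-14.5,4.6,4,-0.2]
    - [0,0,0,-14.5,4.6,4,-0.2]
    - [0,0,0,-14.5,4.6,4,-0.2]
    - [0,0,0,-14.5,4.6,4,-0.2]
    - [0,0,0,-14.5,4.6,4,-0.2]
    - [0,0,0,-14.5,4.6,4,-0.2]
    - [0,0,0,-14.5,4.6,4,-0.2]

```text
time_s: 2.65
tcp_pos: [0.5324, 0.2517, 0.2593]
ee_rot: [[-0.343, -0.939, -0.0], [-0.939, 0.343, -0.001], [0.001, 0.0, -1.0]]
wrist_force: [0.4, -0.3, -0.0]
gripper_width: 0.6
gripper_force: 0.0
```

```bash
python3 - <<'E'
from h import *
import pickle
k=cam("wrist"); pickle.dump(k,open("w2.pkl","wb")); cv2.imwrite("pics/w2.png",cv2.resize(k[0]["pixels"],(800,600),interpolation=cv2.INTER_CUBIC))
for p in [[0.524, 0.2643], [0.5057, 0.2177], [0.4875, 0.1712], [0.4692, 0.1246]]: print((topix(k,p+[.078])*800/512).round(0))
to(.524,.264,.12,-111)
E
```

```text
[418. 283.]
[420. 219.]
[423. 150.]
[425.  75.]
t 2.7 tcp [0.5325 0.2514 0.2598] delta [-0.     0.     0.016] [-0.89  1.24 13.98]
```

View pics/w2.png

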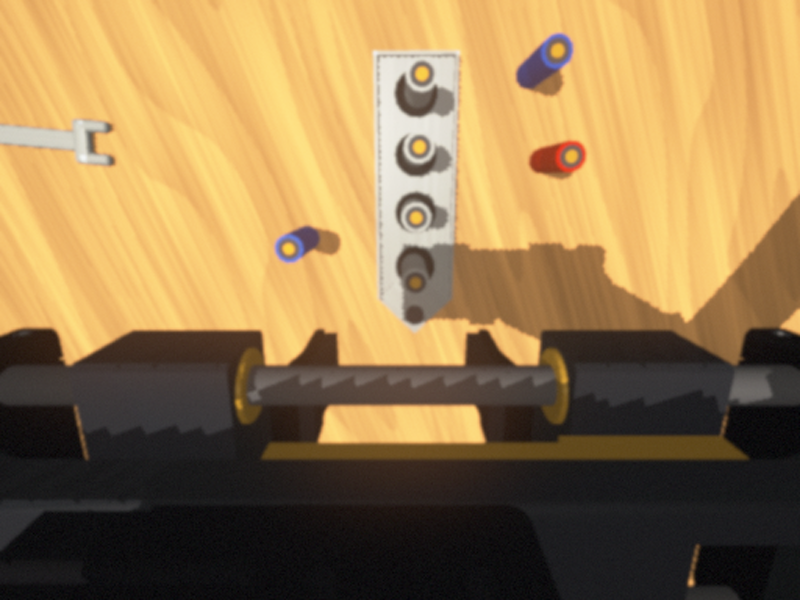

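The dots are at (415,283), (417,217), (419,147) and (422,73), which agrees with the top-camera fit to about 2 mm. The decoys stand clear at (289,248), (571,156) and (557,50). I descend on lifter 1, the one nearest the point.

>>> arm_command:
  deltas:
    - [0,0,0.016,-0.9,1.2,4,-0.2]
    - [0,0,0.016,-0.9,1.2,8,-0.2]
    - [0,0,0.016,-0.9,1.2,12,-0.2]
    - [0,0,0.016,-0.9,1.2,14,-0.2]
    - [0,0,0.016,-0.9,1.2,16.5,-0.2]
    - [0,0,0.016,-0.9,1.2,19,-0.2]
    - [0,0,0.016,-0.9,1.2,20.5,-0.2]
    - [0,0,0.016,-0.9,1.2,20.5,-0.2]

```text
time_s: 3.37
tcp_pos: [0.5226, 0.2625, 0.0516]
ee_rot: [[-0.36, -0.933, -0.005], [-0.933, 0.36, -0.004], [0.006, 0.003, -1.0]]
wrist_force: [0.5, -0.1, 0.0]
gripper_width: 0.599
gripper_force: 0.0
```

>>> arm_command:
  deltas:
    - [0,0,0,0,0,0,0.2]
    - [0,0,0,0,0,0,0.4]
    - [0,0,0,0,0,0,0.6]
    - [0,0,0,0,0,0,1]
    - [0,0,0,0,0,0,1]
    - [0,0,0,0,0,0,1]

```text
time_s: 3.87
tcp_pos: [0.5244, 0.2659, 0.0554]
ee_rot: [[-0.357, -0.934, 0.001], [-0.934, 0.357, 0.001], [-0.002, -0.001, -1.0]]
wrist_force: [-0.4, 0.4, 3.0]
gripper_width: 0.254
gripper_force: 30.0
```

```bash
python3 - <<'E'
from h import *
s=sense(); print(s["gripper_width"],s["gripper_force"],s["wrist_force"])
to(.495,-.2845,.2)
E
```

```text
0.25386132426849917 29.99941895250231 [-0.3709158  0.4271166  3.0041535]
t 3.87 tcp [0.5244 0.2659 0.0554] delta [0. 0. 0.] [ 52.45 -16.9  -14.53]
```

>>> arm_command:
  deltas:
    - [0,0,0,0,0,-2,1]
    - [0,0,0,0,0,-6,1]
    - [0,0,0,0,0,-10,1]
    - [0,0,0,3,-1,-10.5,1]
    - [0,0,0,7,-2.2,-10.5,1]
    - [0,0,0,11,-3.5,-10.5,1]
    - [0,0,0,15,-4.8,-10.5,1]
    - [0,0,0,19,-6.1,-10.5,1]

```text
time_s: 4.53
tcp_pos: [0.5123, 0.066, 0.1595]
ee_rot: [[-0.356, -0.934, -0.0], [-0.934, 0.356, 0.0], [-0.0, 0.0, -1.0]]
wrist_force: [1.1, 0.7, -1.3]
gripper_width: 0.258
gripper_force: 30.0
```

>>> arm_command:
  deltas:
    - [0,0,0,4,-1.3,0,1]
    - [0,0,0,8,-2.6,0,1]
    - [0,0,0,12,-3.9,0,1]
    - [0,0,0,16,-5.2,0,1]
    - [0,0,0,20,-6.4,0,1]
    - [0,0,0,24,-7.7,0,1]
    - [0,0,0,28,-9,0,1]
    - [0,0,0,31,-10,0,1]

```text
time_s: 5.2
tcp_pos: [0.4951, -0.2601, 0.1594]
ee_rot: [[-0.358, -0.934, -0.0], [-0.934, 0.358, 0.0], [-0.0, 0.0, -1.0]]
wrist_force: [-0.5, -0.3, -0.3]
gripper_width: 0.254
gripper_force: 30.0
```

```bash
python3 - <<'E'
from h import *
s=sense(); print(s["gripper_width"],s["gripper_force"],s["wrist_force"])
to(.495,-.2845,.09,-109)
E
```

```text
0.2537548584546148 29.99943191651255 [-0.54888291 -0.29002683 -0.33211432]
t 5.2 tcp [ 0.4951 -0.2601  0.1594] delta [ 0.     0.    -0.034] [ 2.28 -0.86  6.94]
```

>>> arm_command:
  deltas:
    - [0,0,-0.034,2.2,-0.8,3,1]
    - [0,0,-0.034,2.2,-0.8,6,1]
    - [0,0,-0.034,2.2,-0.8,7,1]
    - [0,0,-0.034,2.2,-0.8,7,1]
    - [0,0,-0.034,2.2,-0.8,7,1]
    - [0,0,-0.034,2.2,-0.8,7,1]

```text
time_s: 5.7
tcp_pos: [0.497, -0.2808, 0.0911]
ee_rot: [[-0.323, -0.946, 0.003], [-0.946, 0.323, -0.001], [0.0, -0.003, -1.0]]
wrist_force: [-1.2, -0.6, 0.3]
gripper_width: 0.255
gripper_force: 30.0
```

```bash
python3 - <<'E'
from h import *
to(.495,-.2845,.058,-109)
w=cam("wrist");s=cam("scene")
print(topix(s,[.495,-.2845,.018]),topix(w,[.495,-.2845,.018]))
u,v=topix(s,[.495,-.2845,.05]).astype(int)
a=cv2.resize(w[0]["pixels"],(500,375)); b=cv2.resize(s[0]["pixels"][v-50:v+50,max(u-60,0):max(u-60,0)+120],(0,0),fx=3.75,fy=3.75,interpolation=cv2.INTER_CUBIC)
print(u,v,b.shape);b=b[:375,:300] if b.shape[1]<300 else b[:375]
cv2.imwrite("pics/p1.png",cv2.resize(np.hstack([a,b]),(800,int(375*800/(500+b.shape[1])))))
E
```

```text
t 5.7 tcp [ 0.497  -0.2808  0.0911] delta [-0.003 -0.     0.003] [0.42 0.08 3.31]
[148.29200263 308.42810851] [259.03059725 196.19440338]
145 300 (375, 450, 3)
```

View pics/p1.png

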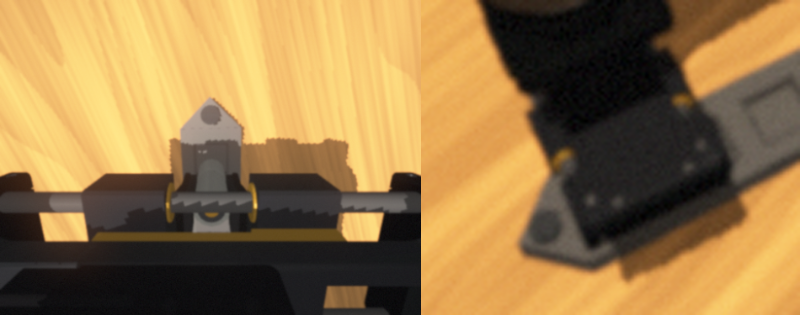

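The wrist view shows the lifter at about (211,185) over the first pocket, next to the bolt head at (210,115). I correct, go lower and look closer.

>>> arm_command:
  deltas:
    - [0,0,0,0.4,0.1,1.0,1]
    - [0,0,0,0.4,0.1,1.6,1]
    - [0,0,0,0.4,0.1,1.6,1]
    - [0,0,0,0.4,0.1,1.6,1]

```text
time_s: 6.13
tcp_pos: [0.4928, -0.2845, 0.0728]
ee_rot: [[-0.325, -0.946, -0.001], [-0.946, 0.325, 0.0], [0.0, 0.002, -1.0]]
wrist_force: [-0.7, 0.2, -1.2]
gripper_width: 0.257
gripper_force: 30.0
```

```bash
python3 - <<'E'
from h import *
to(.495,-.2845,.058,-109)
w=cam("wrist"); print(topix(w,[.495,-.2845,.018]))
cv2.imwrite("pics/p2.png",cv2.resize(w[0]["pixels"][120:240,180:340],(800,600),interpolation=cv2.INTER_CUBIC))
E
```

```text
t 6.13 tcp [ 0.4928 -0.2845  0.0728] delta [ 0.002 -0.     0.001] [-0.07 -0.21  1.48]
[255.25820511 209.01644132]
```

View pics/p2.png

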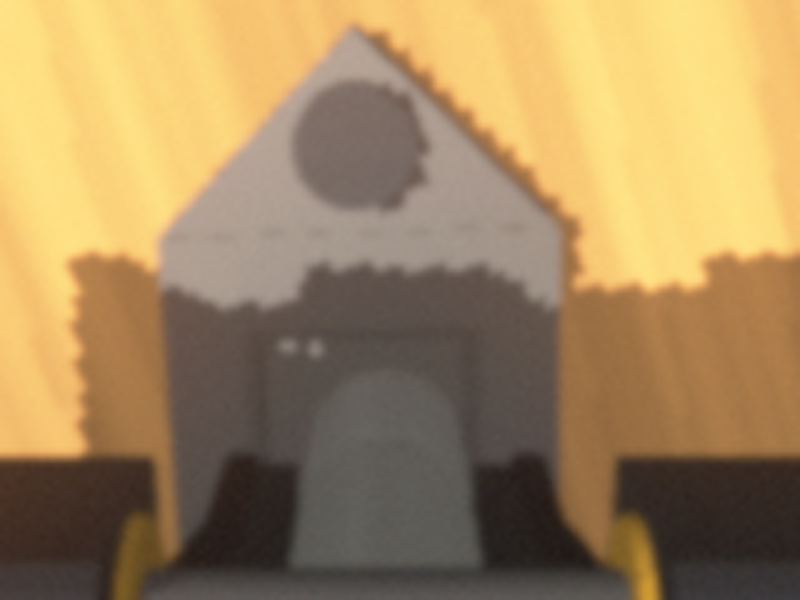

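The crop shows the pocket's far edge at about (367,335), spanning x 265 to 470, and the lifter's leading bottom edge at about (388,370). The lifter looks about 3 mm too far to the right (+y). I compute the offset.

```bash
python3 - <<'E'
from h import *
w=cam("wrist"); s=sense(); R=s["ee_rot"]; p=s["tcp_pos"]; print(p,s["time_s"])
f=lambda u,v,z:(R.T@(toworld(w,(180+u/5-.4,120+v/5-.4),z)-p)*1000).round(1)
print("lifter lead",f(388,370,p[2]-.0475),"pocket far",f(367,335,.018), f(265,400,.018),f(470,400,.018))
E
```

```text
[ 0.49343768 -0.28462946  0.07336883] 6.2333
lifter lead [14.  -0.4 47.5] pocket far [17.2 -3.6 55.4] [  6.9 -19.3  55.4] [ 6.9 12.2 55.4]
```

>>> arm_command:
  deltas:
    - [0,0,0,-0.1,-0.3,0,1]
    - [0,0,0,-0.1,-0.3,0.3,1]
    - [0,0,0,-0.1,-0.3,0.6,1]
    - [0,0,0,-0.1,-0.3,0.9,1]
    - [0,0,0,-0.1,-0.3,1.2,1]
    - [0,0,0,-0.1,-0.3,1.4,1]
    - [0,0,0,-0.1,-0.3,1.5,1]
    - [0,0,0,-0.1,-0.3,1.5,1]

```text
time_s: 6.9
tcp_pos: [0.4963, -0.2846, 0.058]
ee_rot: [[-0.325, -0.946, -0.001], [-0.946, 0.325, 0.0], [0.0, 0.001, -1.0]]
wrist_force: [0.4, -0.5, -0.9]
gripper_width: 0.256
gripper_force: 30.0
```

>>> arm_command:
  deltas:
    - [0,0,0,0,0,0,1]
    - [0,0,0,0,0,0,1]
    - [0,0,0,0,0,0,1]
    - [0,0,0,0,0,0,1]

```text
time_s: 7.23
tcp_pos: [0.4966, -0.2846, 0.0585]
ee_rot: [[-0.325, -0.946, 0.0], [-0.946, 0.325, -0.0], [-0.0, -0.0, -1.0]]
wrist_force: [0.1, -0.3, -1.4]
gripper_width: 0.255
gripper_force: 30.0
```

>>> arm_command:
  deltas:
    - [0,0,0,0,0,0.1,1]
    - [0,0,0,0,0,0.2,1]
    - [0,0,0,0,0,0.25,1]
    - [0,0,0,0,0,0.3,1]
    - [0,0,0,0,0,0.3,1]
    - [0,0,0,0,0,0.3,1]

```text
time_s: 7.73
tcp_pos: [0.4965, -0.2846, 0.0553]
ee_rot: [[-0.325, -0.946, -0.0], [-0.946, 0.325, 0.0], [0.0, 0.0, -1.0]]
wrist_force: [0.1, -0.2, -1.4]
gripper_width: 0.254
gripper_force: 30.0
```

>>> arm_command:
  deltas:
    - [0,0,0,0,0,0.05,1]
    - [0,0,0,0,0,0.1,1]
    - [0,0,0,0,0,0.1,1]
    - [0,0,0,0,0,0.1,1]

```text
time_s: 8.07
tcp_pos: [0.4966, -0.2846, 0.0544]
ee_rot: [[-0.325, -0.946, 0.0], [-0.946, 0.325, -0.0], [0.0, -0.0, -1.0]]
wrist_force: [0.8, 0.8, -0.5]
gripper_width: 0.257
gripper_force: 30.0
```

>>> arm_command:
  deltas:
    - [0,0,0,0,0,0,0.2]
    - [0,0,0,0,0,0,-0.2]
    - [0,0,0,0,0,0,-0.2]
    - [0,0,0,0,0,0,-0.2]
    - [0,0,0,0,0,-1,-0.2]
    - [0,0,0,0,0,-4,-0.2]
    - [0,0,0,0,0,-8,-0.2]
    - [0,0,0,0,0,-11,-0.2]

```text
time_s: 8.73
tcp_pos: [0.497, -0.285, 0.1676]
ee_rot: [[-0.324, -0.946, 0.002], [-0.946, 0.324, -0.001], [0.001, -0.002, -1.0]]
wrist_force: [0.5, -1.4, -0.0]
gripper_width: 0.594
gripper_force: 0.0
```

>>> arm_command:
  deltas:
    - [0,0,0,-2,0.7,0,-0.2]
    - [0,0,0,-6,2,0,-0.2]
    - [0,0,0,-10,3.3,0,-0.2]
    - [0,0,0,-14,4.6,0,-0.2]
    - [0,0,0,-18,5.8,0,-0.2]
    - [0,0,0,-22,7.1,0,-0.2]
    - [0,0,0,-26,8.4,0,-0.2]
    - [0,0,0,-30,9.7,0,-0.2]

```text
time_s: 9.4
tcp_pos: [0.502, 0.0301, 0.1656]
ee_rot: [[-0.325, -0.946, 0.002], [-0.946, 0.325, 0.0], [-0.001, -0.001, -1.0]]
wrist_force: [0.8, 0.1, -0.2]
gripper_width: 0.596
gripper_force: 0.0
```

>>> arm_command:
  deltas:
    - [0,0,0.04,-4,1.3,0,-0.2]
    - [0,0,0.04,-8,2.6,0,-0.2]
    - [0,0,0.04,-12,3.9,0,-0.2]
    - [0,0,0.04,-16,5.2,0,-0.2]
    - [0,0,0.04,-17.8,5.8,0,-0.2]
    - [0,0,0.04,-17.8,5.8,0,-0.2]
    - [0,0,0.04,-17.8,5.8,0,-0.2]
    - [0,0,0.04,-17.8,5.8,0,-0.2]

```text
time_s: 10.07
tcp_pos: [0.505, 0.2148, 0.1647]
ee_rot: [[-0.363, -0.932, -0.0], [-0.932, 0.363, -0.0], [0.0, 0.0, -1.0]]
wrist_force: [0.4, 0.3, -0.1]
gripper_width: 0.599
gripper_force: 0.0
```

```bash
python3 - <<'E'
from h import *
to(.5057,.2177,.055,-111)
E
```

```text
t 10.07 tcp [0.505  0.2148 0.1647] delta [ 0.    -0.    -0.005] [-0.3   0.03 10.97]
```

>>> arm_command:
  deltas:
    - [0,0,0,-0.3,0,3,-0.2]
    - [0,0,0,-0.3,0,6,-0.2]
    - [0,0,0,-0.3,0,8.5,-0.2]
    - [0,0,0,-0.3,0,10.2,-0.2]
    - [0,0,0,-0.3,0,10.9,-0.2]
    - [0,0,0,-0.3,0,10.9,-0.2]
    - [0,0,0,-0.3,0,10.9,-0.2]
    - [0,0,0,-0.3,0,10.9,-0.2]

```text
time_s: 10.73
tcp_pos: [0.5073, 0.2183, 0.0569]
ee_rot: [[-0.363, -0.932, 0.002], [-0.932, 0.363, 0.002], [-0.002, -0.002, -1.0]]
wrist_force: [-0.1, -0.5, 0.1]
gripper_width: 0.602
gripper_force: 0.0
```

>>> arm_command:
  deltas:
    - [0,0,0,0,0,0,0.2]
    - [0,0,0,0,0,0,0.4]
    - [0,0,0,0,0,0,0.6]
    - [0,0,0,0,0,0,1]
    - [0,0,0,0,0,0,1]
    - [0,0,0,0,0,0,1]
    - [0,0,0,0,0,0,1]

```text
time_s: 11.32
tcp_pos: [0.5065, 0.2183, 0.0556]
ee_rot: [[-0.362, -0.932, 0.001], [-0.932, 0.362, 0.0], [-0.0, -0.0, -1.0]]
wrist_force: [-0.2, 0.0, 2.2]
gripper_width: 0.26
gripper_force: 30.0
```

>>> arm_command:
  deltas:
    - [0,0,0,0,0,-2,1]
    - [0,0,0,0,0,-6,1]
    - [0,0,0,0,0,-10,1]
    - [0,0,0,3,-1.2,-10.5,1]
    - [0,0,0,7,-2.8,-10.5,1]
    - [0,0,0,11,-4.4,-10.5,1]
    - [0,0,0,14.5,-5.9,-10.5,1]
    - [0,0,0,18,-7.3,-10.5,1]

```text
time_s: 11.98
tcp_pos: [0.5081, 0.022, 0.1601]
ee_rot: [[-0.362, -0.932, -0.001], [-0.932, 0.362, -0.0], [0.0, 0.001, -1.0]]
wrist_force: [0.4, 0.4, -2.0]
gripper_width: 0.26
gripper_force: 30.0
```

>>> arm_command:
  deltas:
    - [0,0,-0.04,3.8,-1.5,0,1]
    - [0,0,-0.04,7.6,-3,0,1]
    - [0,0,-0.04,11.4,-4.6,0,1]
    - [0,0,-0.04,15.2,-6.1,0,1]
    - [0,0,-0.04,19,-7.7,0,1]
    - [0,0,-0.04,22.5,-9.1,0,1]
    - [0,0,-0.04,24.2,-9.8,0,1]
    - [0,0,-0.04,24.2,-9.8,0,1]

```text
time_s: 12.65
tcp_pos: [0.5119, -0.2405, 0.1594]
ee_rot: [[-0.33, -0.944, -0.002], [-0.944, 0.33, 0.0], [0.0, 0.001, -1.0]]
wrist_force: [1.1, 0.8, -1.1]
gripper_width: 0.255
gripper_force: 30.0
```

>>> arm_command:
  deltas:
    - [0,0,0,0,0,2,1]
    - [0,0,0,0,0,5,1]
    - [0,0,0,0,0,7,1]
    - [0,0,0,0,0,7,1]
    - [0,0,0,0,0,7,1]
    - [0,0,0,0,0,7,1]

```text
time_s: 13.15
tcp_pos: [0.5137, -0.2369, 0.0915]
ee_rot: [[-0.324, -0.946, 0.002], [-0.946, 0.324, -0.001], [0.0, -0.002, -1.0]]
wrist_force: [-0.6, 0.1, -1.3]
gripper_width: 0.256
gripper_force: 30.0
```

```bash
python3 - <<'E'
from h import *
to(.5116,-.2369,.075,-107.5)
s=cam("scene");u,v=topix(s,[.495,-.2845,.05]).astype(int)
cv2.imwrite("pics/s2.png",cv2.resize(s[0]["pixels"][v-50:v+40,u-50:u+100],(800,480),interpolation=cv2.INTER_CUBIC))
E
```

```text
t 13.15 tcp [ 0.5137 -0.2369  0.0915] delta [-0.002 -0.    -0.024] [0.07 0.2  1.65]
```

View pics/s2.png

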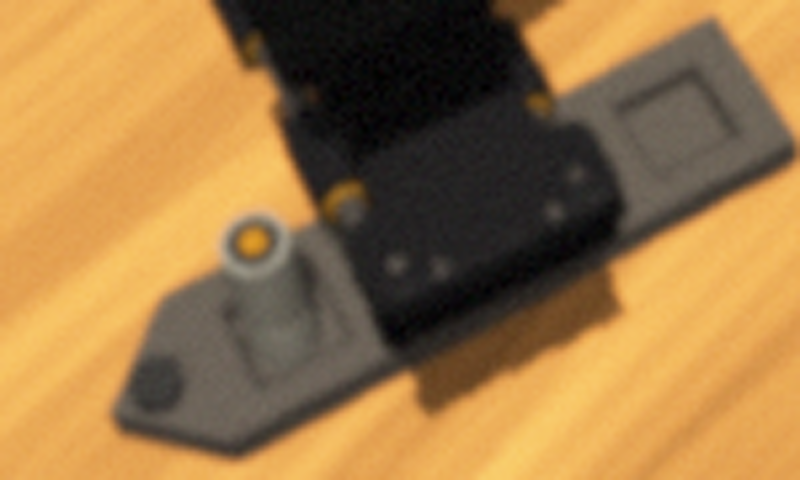

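Lifter 1 stands upright in the pocket by the point. Its dot is at (253,242) and its base at (280,345). I carry on with lifter 2.

>>> arm_command:
  deltas:
    - [0,0,0,0.1,0.1,1,1]
    - [0,0,0,0.1,0.1,1.6,1]
    - [0,0,0,0.1,0.1,1.6,1]
    - [0,0,0,0.1,0.1,1.6,1]
    - [0,0,0,0.1,0.1,1.6,1]
    - [0,0,0,0.1,0.1,1.6,1]

```text
time_s: 13.7
tcp_pos: [0.5117, -0.2379, 0.0746]
ee_rot: [[-0.325, -0.946, 0.001], [-0.946, 0.325, -0.0], [0.0, -0.001, -1.0]]
wrist_force: [-0.1, 0.4, -0.8]
gripper_width: 0.255
gripper_force: 30.0
```

```bash
python3 - <<'E'
from h import *
to(.5116,-.2369,.0545,-108.5)
w=cam("wrist")
cv2.imwrite("pics/p3.png",cv2.resize(w[0]["pixels"][120:240,180:340],(800,600),interpolation=cv2.INTER_CUBIC))
E
```

```text
t 13.7 tcp [ 0.5117 -0.2379  0.0746] delta [-0.001 -0.    -0.008] [-0.09  0.04  2.01]
```

View pics/p3.png

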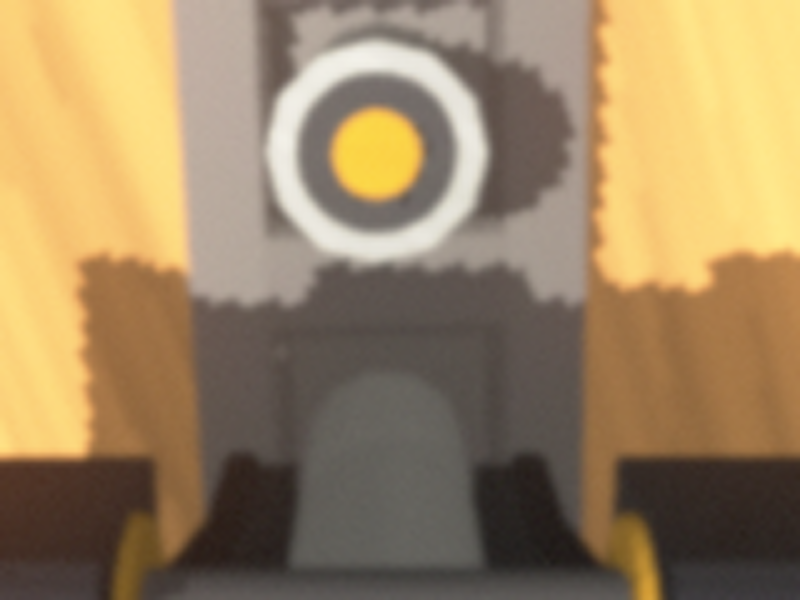

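Lifter 2's centre at (388,370) is aligned with pocket 2, centre column about 390 and far edge at row 330. Lowering now.

>>> arm_command:
  deltas:
    - [0,0,0,-0.05,0,0.4,1]
    - [0,0,0,-0.05,0,0.8,1]
    - [0,0,0,-0.05,0,1.2,1]
    - [0,0,0,-0.05,0,1.5,1]
    - [0,0,0,-0.05,0,1.7,1]
    - [0,0,0,-0.05,0,1.8,1]
    - [0,0,0,-0.05,0,1.9,1]
    - [0,0,0,-0.05,0,1.9,1]

```text
time_s: 14.42
tcp_pos: [0.5115, -0.2373, 0.0552]
ee_rot: [[-0.325, -0.946, -0.0], [-0.946, 0.325, 0.0], [0.0, 0.0, -1.0]]
wrist_force: [0.0, -0.1, -1.3]
gripper_width: 0.257
gripper_force: 30.0
```

>>> arm_command:
  deltas:
    - [0,0,0,0,0,0,1]
    - [0,0,0,0,0,0,1]
    - [0,0,0,0,0,0.05,1]
    - [0,0,0,0,0,0.1,1]
    - [0,0,0,0,0,0.1,1]
    - [0,0,0,0,0,0.1,1]

```text
time_s: 14.92
tcp_pos: [0.5117, -0.2373, 0.0547]
ee_rot: [[-0.325, -0.946, 0.0], [-0.946, 0.325, -0.0], [0.0, -0.0, -1.0]]
wrist_force: [-0.7, -0.1, 1.5]
gripper_width: 0.258
gripper_force: 30.0
```

>>> arm_command:
  deltas:
    - [0,0,0,0,0,0,0.2]
    - [0,0,0,0,0,0,-0.2]
    - [0,0,0,0,0,0,-0.2]
    - [0,0,0,0,0,0,-0.2]
    - [0,0,0,0,0,-1,-0.2]
    - [0,0,0,0,0,-4,-0.2]
    - [0,0,0,0,0,-8,-0.2]
    - [0,0,0,0,0,-11,-0.2]

```text
time_s: 15.58
tcp_pos: [0.5121, -0.2376, 0.1675]
ee_rot: [[-0.324, -0.946, 0.002], [-0.946, 0.324, -0.001], [0.001, -0.002, -1.0]]
wrist_force: [1.3, -0.0, 1.0]
gripper_width: 0.592
gripper_force: 0.0
```

>>> arm_command:
  deltas:
    - [0,0,0,-2,0.8,0,-0.2]
    - [0,0,0,-5.8,2.4,0,-0.2]
    - [0,0,0,-9.6,4,0,-0.2]
    - [0,0,0,-13.4,5.5,0,-0.2]
    - [0,0,0,-17,7,0,-0.2]
    - [0,0,0,-20.6,8.5,0,-0.2]
    - [0,0,0,-24,9.9,0,-0.2]
    - [0,0,0,-28,11.5,0,-0.2]

```text
time_s: 16.25
tcp_pos: [0.4934, 0.065, 0.1655]
ee_rot: [[-0.325, -0.946, 0.001], [-0.946, 0.325, 0.0], [-0.001, -0.001, -1.0]]
wrist_force: [1.6, -0.1, 0.1]
gripper_width: 0.598
gripper_force: 0.0
```

>>> arm_command:
  deltas:
    - [0,0,0.04,-3.8,1.6,0,-0.2]
    - [0,0,0.04,-7.6,3.1,0,-0.2]
    - [0,0,0.04,-9.9,4.1,0,-0.2]
    - [0,0,0.04,-9.9,4.1,0,-0.2]
    - [0,0,0.04,-9.9,4.1,0,-0.2]
    - [0,0,0.04,-9.9,4.1,0,-0.2]
    - [0,0,0.04,-9.9,4.1,0,-0.2]

```text
time_s: 16.83
tcp_pos: [0.4872, 0.1695, 0.1647]
ee_rot: [[-0.364, -0.932, -0.0], [-0.932, 0.364, -0.0], [0.0, 0.0, -1.0]]
wrist_force: [0.3, -0.5, -0.1]
gripper_width: 0.596
gripper_force: 0.0
```

```bash
python3 - <<'E'
from h import *
to(.4875,.1712,.055,-111)
E
```

```text
t 16.83 tcp [0.4872 0.1695 0.1647] delta [ 0.    -0.    -0.006] [-0.17  0.03 10.97]
```

>>> arm_command:
  deltas:
    - [0,0,0,-0.2,0,3,-0.2]
    - [0,0,0,-0.2,0,6,-0.2]
    - [0,0,0,-0.2,0,8.5,-0.2]
    - [0,0,0,-0.2,0,10.2,-0.2]
    - [0,0,0,-0.2,0,10.9,-0.2]
    - [0,0,0,-0.2,0,10.9,-0.2]
    - [0,0,0,-0.2,0,10.9,-0.2]
    - [0,0,0,-0.2,0,10.9,-0.2]

```text
time_s: 17.5
tcp_pos: [0.489, 0.1725, 0.0567]
ee_rot: [[-0.363, -0.932, 0.002], [-0.932, 0.363, 0.001], [-0.002, -0.002, -1.0]]
wrist_force: [0.2, -0.6, -0.5]
gripper_width: 0.601
gripper_force: 0.0
```

>>> arm_command:
  deltas:
    - [0,0,0,0,0,0,0.2]
    - [0,0,0,0,0,0,0.4]
    - [0,0,0,0,0,0,0.6]
    - [0,0,0,0,0,0,1]
    - [0,0,0,0,0,0,1]
    - [0,0,0,0,0,0,1]
    - [0,0,0,0,0,0,1]

```text
time_s: 18.08
tcp_pos: [0.4882, 0.1725, 0.0557]
ee_rot: [[-0.362, -0.932, 0.001], [-0.932, 0.362, 0.0], [-0.0, -0.0, -1.0]]
wrist_force: [0.6, -1.2, 2.3]
gripper_width: 0.254
gripper_force: 30.0
```

>>> arm_command:
  deltas:
    - [0,0,0,0,0,-2,1]
    - [0,0,0,0,0,-6,1]
    - [0,0,0,0,0,-10,1]
    - [0,0,0,3,-1.6,-10.5,1]
    - [0,0,0,6.5,-3.4,-10.5,1]
    - [0,0,0,10,-5.2,-10.5,1]
    - [0,0,0,13,-6.7,-10.5,1]
    - [0,0,0,16,-8.3,-10.5,1]

```text
time_s: 18.75
tcp_pos: [0.5064, -0.0086, 0.16]
ee_rot: [[-0.363, -0.932, -0.001], [-0.932, 0.363, 0.0], [0.0, 0.001, -1.0]]
wrist_force: [0.8, 1.1, -1.0]
gripper_width: 0.255
gripper_force: 30.0
```

>>> arm_command:
  deltas:
    - [0,0,-0.04,3.5,-1.8,0,1]
    - [0,0,-0.04,7,-3.6,0,1]
    - [0,0,-0.04,10.5,-5.4,0,1]
    - [0,0,-0.04,14,-7.2,0,1]
    - [0,0,-0.04,16.2,-8.4,0,1]
    - [0,0,-0.04,16.2,-8.4,0,1]
    - [0,0,-0.04,16.2,-8.4,0,1]
    - [0,0,-0.04,16.2,-8.4,0,1]

```text
time_s: 19.42
tcp_pos: [0.5262, -0.1881, 0.1597]
ee_rot: [[-0.326, -0.946, -0.002], [-0.946, 0.326, 0.001], [-0.0, 0.002, -1.0]]
wrist_force: [0.3, -0.2, -2.0]
gripper_width: 0.257
gripper_force: 30.0
```

>>> arm_command:
  deltas:
    - [0,0,0,0,0,2,1]
    - [0,0,0,0,0,5,1]
    - [0,0,0,0,0,7,1]
    - [0,0,0,0,0,7,1]
    - [0,0,0,0,0,7,1]
    - [0,0,0,0,0,7,1]
    - [0,0,0,0,0,7,1]
    - [0,0,0,0,0,7,1]

```text
time_s: 20.08
tcp_pos: [0.528, -0.1882, 0.092]
ee_rot: [[-0.324, -0.946, 0.003], [-0.946, 0.324, -0.0], [-0.001, -0.003, -1.0]]
wrist_force: [0.8, 0.0, -1.9]
gripper_width: 0.256
gripper_force: 30.0
```

```bash
python3 - <<'E'
from h import *
to(.5266,-.1892,.075,-108.5)
E
```

```text
t 20.08 tcp [ 0.528  -0.1882  0.092 ] delta [-0.003  0.001 -0.007] [0.14 0.1  1.7 ]
```

>>> arm_command:
  deltas:
    - [0,0,0,0.1,0,1,1]
    - [0,0,0,0.1,0,1.6,1]
    - [0,0,0,0.1,0,1.6,1]
    - [0,0,0,0.1,0,1.6,1]
    - [0,0,0,0.1,0,1.6,1]
    - [0,0,0,0.1,0,1.6,1]

```text
time_s: 20.58
tcp_pos: [0.5267, -0.1894, 0.0745]
ee_rot: [[-0.325, -0.946, 0.0], [-0.946, 0.325, -0.0], [0.0, -0.0, -1.0]]
wrist_force: [-0.1, 0.6, -1.5]
gripper_width: 0.255
gripper_force: 30.0
```

```bash
python3 - <<'E'
from h import *
to(.5266,-.1892,.0545,-108.5)
w=cam("wrist")
cv2.imwrite("pics/p4.png",cv2.resize(w[0]["pixels"][120:240,180:340],(800,600),interpolation=cv2.INTER_CUBIC))
E
```

```text
t 20.58 tcp [ 0.5267 -0.1894  0.0745] delta [-0.    -0.    -0.008] [-0.01  0.02  2.  ]
```

View pics/p4.png

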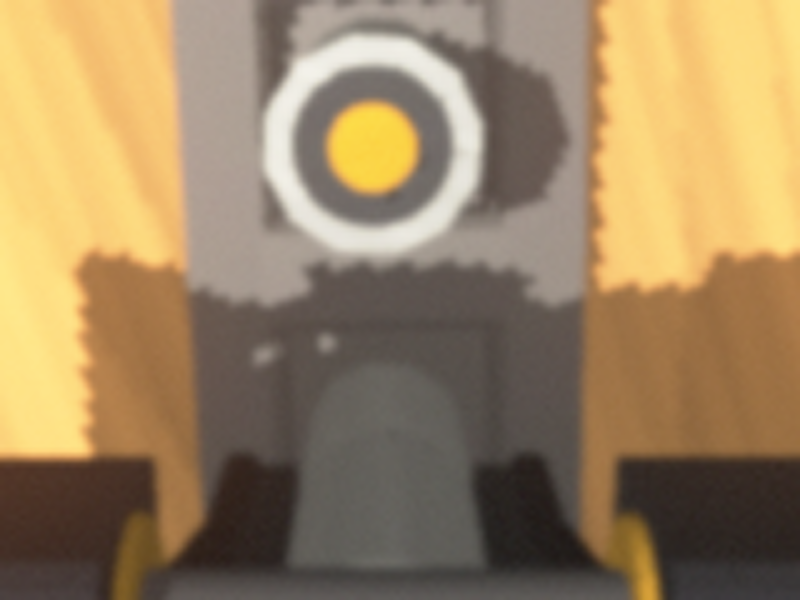

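Pocket 3 spans columns 285 to 495, and the lifter (388,362) is centred over it. Lowering now.

>>> arm_command:
  deltas:
    - [0,0,0,0,0,0.4,1]
    - [0,0,0,0,0,0.8,1]
    - [0,0,0,0,0,1.2,1]
    - [0,0,0,0,0,1.5,1]
    - [0,0,0,0,0,1.7,1]
    - [0,0,0,0,0,1.8,1]
    - [0,0,0,0,0,1.9,1]
    - [0,0,0,0,0,1.9,1]

```text
time_s: 21.3
tcp_pos: [0.5265, -0.1893, 0.0552]
ee_rot: [[-0.325, -0.946, -0.0], [-0.946, 0.325, 0.0], [0.0, 0.0, -1.0]]
wrist_force: [1.3, -0.6, -0.6]
gripper_width: 0.257
gripper_force: 30.0
```

>>> arm_command:
  deltas:
    - [0,0,0,0,0,0,1]
    - [0,0,0,0,0,0,1]
    - [0,0,0,0,0,0.05,1]
    - [0,0,0,0,0,0.1,1]
    - [0,0,0,0,0,0.1,1]
    - [0,0,0,0,0,0.1,1]

```text
time_s: 21.8
tcp_pos: [0.5267, -0.1893, 0.0547]
ee_rot: [[-0.325, -0.946, 0.0], [-0.946, 0.325, -0.0], [-0.0, -0.0, -1.0]]
wrist_force: [0.2, -0.6, 1.5]
gripper_width: 0.259
gripper_force: 30.0
```

>>> arm_command:
  deltas:
    - [0,0,0,0,0,0,0.2]
    - [0,0,0,0,0,0,-0.2]
    - [0,0,0,0,0,0,-0.2]
    - [0,0,0,0,0,0,-0.2]
    - [0,0,0,0,0,-1,-0.2]
    - [0,0,0,0,0,-4,-0.2]
    - [0,0,0,0,0,-8,-0.2]
    - [0,0,0,0,0,-11,-0.2]

```text
time_s: 22.47
tcp_pos: [0.5271, -0.1896, 0.1675]
ee_rot: [[-0.324, -0.946, 0.002], [-0.946, 0.324, -0.001], [0.0, -0.002, -1.0]]
wrist_force: [0.8, 0.2, -0.1]
gripper_width: 0.595
gripper_force: 0.0
```

>>> arm_command:
  deltas:
    - [0,0,0,-2,1.1,0,-0.2]
    - [0,0,0,-5,2.8,0,-0.2]
    - [0,0,0,-8,4.5,0,-0.2]
    - [0,0,0,-11,6.2,0,-0.2]
    - [0,0,0,-14,7.9,0,-0.2]
    - [0,0,0,-17,9.6,0,-0.2]
    - [0,0,0,-19,10.7,0,-0.2]
    - [0,0,0,-21,11.8,0,-0.2]

```text
time_s: 23.13
tcp_pos: [0.4829, 0.0493, 0.1654]
ee_rot: [[-0.324, -0.946, 0.001], [-0.946, 0.324, 0.0], [-0.001, -0.001, -1.0]]
wrist_force: [0.4, 0.2, -0.1]
gripper_width: 0.6
gripper_force: 0.0
```

>>> arm_command:
  deltas:
    - [0,0,0.04,-3.4,1.9,0,-0.2]
    - [0,0,0.04,-6.8,3.8,0,-0.2]
    - [0,0,0.04,-6.8,3.8,0,-0.2]
    - [0,0,0.04,-6.8,3.8,0,-0.2]
    - [0,0,0.04,-6.8,3.8,0,-0.2]
    - [0,0,0.04,-6.8,3.8,0,-0.2]

```text
time_s: 23.63
tcp_pos: [0.4694, 0.1235, 0.1646]
ee_rot: [[-0.364, -0.932, 0.0], [-0.932, 0.364, -0.0], [-0.0, -0.0, -1.0]]
wrist_force: [-0.4, -0.0, -0.6]
gripper_width: 0.599
gripper_force: 0.0
```

```bash
python3 - <<'E'
from h import *
to(.4692,.1246,.055,-111)
E
```

```text
t 23.63 tcp [0.4694 0.1235 0.1646] delta [-0.     0.    -0.006] [-0.1   0.06 10.96]
```

>>> arm_command:
  deltas:
    - [0,0,0,-0.1,0,3,-0.2]
    - [0,0,0,-0.1,0,6,-0.2]
    - [0,0,0,-0.1,0,8.5,-0.2]
    - [0,0,0,-0.1,0,10.2,-0.2]
    - [0,0,0,-0.1,0,10.9,-0.2]
    - [0,0,0,-0.1,0,10.9,-0.2]
    - [0,0,0,-0.1,0,10.9,-0.2]
    - [0,0,0,-0.1,0,10.9,-0.2]

```text
time_s: 24.3
tcp_pos: [0.4708, 0.1253, 0.0566]
ee_rot: [[-0.363, -0.932, 0.002], [-0.932, 0.363, 0.001], [-0.002, -0.002, -1.0]]
wrist_force: [0.4, 0.9, -0.0]
gripper_width: 0.598
gripper_force: 0.0
```

>>> arm_command:
  deltas:
    - [0,0,0,0,0,0,0.2]
    - [0,0,0,0,0,0,0.4]
    - [0,0,0,0,0,0,0.6]
    - [0,0,0,0,0,0,1]
    - [0,0,0,0,0,0,1]
    - [0,0,0,0,0,0,1]
    - [0,0,0,0,0,0,1]

```text
time_s: 24.88
tcp_pos: [0.4699, 0.1254, 0.0556]
ee_rot: [[-0.362, -0.932, 0.0], [-0.932, 0.362, 0.0], [-0.0, -0.0, -1.0]]
wrist_force: [-0.0, 0.7, 2.4]
gripper_width: 0.254
gripper_force: 30.0
```

>>> arm_command:
  deltas:
    - [0,0,0,0,0,-2,1]
    - [0,0,0,0,0,-6,1]
    - [0,0,0,0,0,-10,1]
    - [0,0,0,2,-1.5,-10.5,1]
    - [0,0,0,5,-3.7,-10.5,1]
    - [0,0,0,8,-5.9,-10.5,1]
    - [0,0,0,11,-8.1,-10.5,1]
    - [0,0,0,14,-10.3,-10.5,1]

```text
time_s: 25.55
tcp_pos: [0.5147, -0.044, 0.1601]
ee_rot: [[-0.362, -0.932, -0.001], [-0.932, 0.362, 0.0], [0.0, 0.001, -1.0]]
wrist_force: [0.2, 0.5, -0.6]
gripper_width: 0.255
gripper_force: 30.0
```

>>> arm_command:
  deltas:
    - [0,0,-0.04,3,-2.2,0,1]
    - [0,0,-0.04,6,-4.4,0,1]
    - [0,0,-0.04,8.3,-6.1,0,1]
    - [0,0,-0.04,8.3,-6.1,0,1]
    - [0,0,-0.04,8.3,-6.1,0,1]
    - [0,0,-0.04,8.3,-6.1,0,1]

```text
time_s: 26.05
tcp_pos: [0.5411, -0.1419, 0.1597]
ee_rot: [[-0.326, -0.946, -0.002], [-0.946, 0.326, 0.0], [0.0, 0.002, -1.0]]
wrist_force: [0.0, -0.1, -1.8]
gripper_width: 0.26
gripper_force: 30.0
```

>>> arm_command:
  deltas:
    - [0,0,0,0,0,2,1]
    - [0,0,0,0,0,5,1]
    - [0,0,0,0,0,7,1]
    - [0,0,0,0,0,7,1]
    - [0,0,0,0,0,7,1]
    - [0,0,0,0,0,7,1]
    - [0,0,0,0,0,7,1]
    - [0,0,0,0,0,7,1]

```text
time_s: 26.72
tcp_pos: [0.5428, -0.1418, 0.092]
ee_rot: [[-0.324, -0.946, 0.003], [-0.946, 0.324, -0.0], [-0.001, -0.003, -1.0]]
wrist_force: [0.9, 0.2, -1.4]
gripper_width: 0.258
gripper_force: 30.0
```

```bash
python3 - <<'E'
from h import *
to(.5416,-.1415,.075,-108.5)
E
```

```text
t 26.72 tcp [ 0.5428 -0.1418  0.092 ] delta [-0.003  0.001 -0.007] [0.01 0.12 1.7 ]
```

>>> arm_command:
  deltas:
    - [0,0,0,0,0,1,1]
    - [0,0,0,0,0,1.6,1]
    - [0,0,0,0,0,1.6,1]
    - [0,0,0,0,0,1.6,1]
    - [0,0,0,0,0,1.6,1]
    - [0,0,0,0,0,1.6,1]

```text
time_s: 27.22
tcp_pos: [0.5419, -0.1421, 0.0745]
ee_rot: [[-0.325, -0.946, 0.0], [-0.946, 0.325, -0.0], [-0.0, -0.0, -1.0]]
wrist_force: [-0.4, 0.0, -0.3]
gripper_width: 0.259
gripper_force: 30.0
```

```bash
python3 - <<'E'
from h import *
to(.5416,-.1415,.0545,-108.5)
w=cam("wrist")
cv2.imwrite("pics/p5.png",cv2.resize(w[0]["pixels"][120:240,180:340],(800,600),interpolation=cv2.INTER_CUBIC))
E
```

```text
t 27.22 tcp [ 0.5419 -0.1421  0.0745] delta [-0.     0.    -0.008] [-0.05  0.05  2.  ]
```

View pics/p5.png

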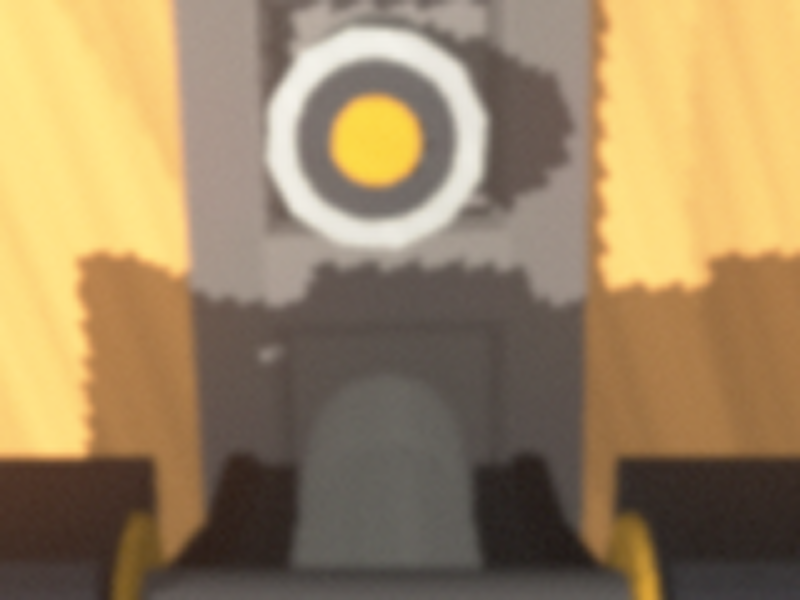

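Pocket 4 spans columns 287 to 497, and the lifter (387,375) is centred over it. I lower the same way.

>>> arm_command:
  deltas:
    - [0,0,0,0,0,0.4,1]
    - [0,0,0,0,0,0.8,1]
    - [0,0,0,0,0,1.2,1]
    - [0,0,0,0,0,1.5,1]
    - [0,0,0,0,0,1.7,1]
    - [0,0,0,0,0,1.8,1]
    - [0,0,0,0,0,1.9,1]
    - [0,0,0,0,0,1.9,1]

```text
time_s: 27.93
tcp_pos: [0.5417, -0.142, 0.0552]
ee_rot: [[-0.325, -0.946, -0.0], [-0.946, 0.325, -0.0], [0.0, 0.0, -1.0]]
wrist_force: [0.4, -0.2, -1.0]
gripper_width: 0.256
gripper_force: 30.0
```

>>> arm_command:
  deltas:
    - [0,0,0,0,0,0,1]
    - [0,0,0,0,0,0,1]
    - [0,0,0,0,0,0.05,1]
    - [0,0,0,0,0,0.1,1]
    - [0,0,0,0,0,0.1,1]
    - [0,0,0,0,0,0.1,1]

```text
time_s: 28.43
tcp_pos: [0.5419, -0.1421, 0.0547]
ee_rot: [[-0.325, -0.946, 0.0], [-0.946, 0.325, -0.0], [-0.0, -0.0, -1.0]]
wrist_force: [-0.7, 0.4, 0.6]
gripper_width: 0.254
gripper_force: 30.0
```

Contact, so I release, rise and back away for a final look.

>>> arm_command:
  deltas:
    - [0,0,0,0,0,0,0.2]
    - [0,0,0,0,0,0,-0.2]
    - [0,0,0,0,0,0,-0.2]
    - [0,0,0,0,0,0,-0.2]
    - [0,0,0,0,0,-1,-0.2]
    - [0,0,0,0,0,-4,-0.2]
    - [0,0,0,0,0,-8,-0.2]
    - [0,0,0,0,0,-12,-0.2]

```text
time_s: 29.1
tcp_pos: [0.541, -0.1421, 0.1758]
ee_rot: [[-0.325, -0.946, -0.002], [-0.946, 0.325, -0.0], [0.001, 0.002, -1.0]]
wrist_force: [1.4, 0.2, -0.5]
gripper_width: 0.591
gripper_force: 0.0
```

>>> arm_command:
  deltas:
    - [0,0,0,-3,1,-3,-0.2]
    - [0,0,0,-6,2,-6,-0.2]
    - [0,0,0,-9,3,-8,-0.2]
    - [0,0,0,-12,4,-8,-0.2]
    - [0,0,0,-15,5,-8,-0.2]
    - [0,0,0,-15,5,-8,-0.2]
    - [0,0,0,-15,5,-8,-0.2]
    - [0,0,0,-15,5,-8,-0.2]

```text
time_s: 29.77
tcp_pos: [0.543, 0.016, 0.2548]
ee_rot: [[-0.325, -0.946, 0.0], [-0.946, 0.325, -0.0], [0.0, -0.0, -1.0]]
wrist_force: [-1.0, -0.3, -0.9]
gripper_width: 0.599
gripper_force: 0.0
```

```bash
python3 - <<'E'
from h import *
s=cam("scene");u,v=topix(s,[.52,-.2,.04]).astype(int)
cv2.imwrite("pics/s9.png",cv2.resize(s[0]["pixels"][v-60:v+50,u-80:u+80],(800,550),interpolation=cv2.INTER_CUBIC))
print(sense()["wrist_force"])
E
```

```text
[-0.18835788  0.04287308  0.05767315]
```

View pics/s9.png

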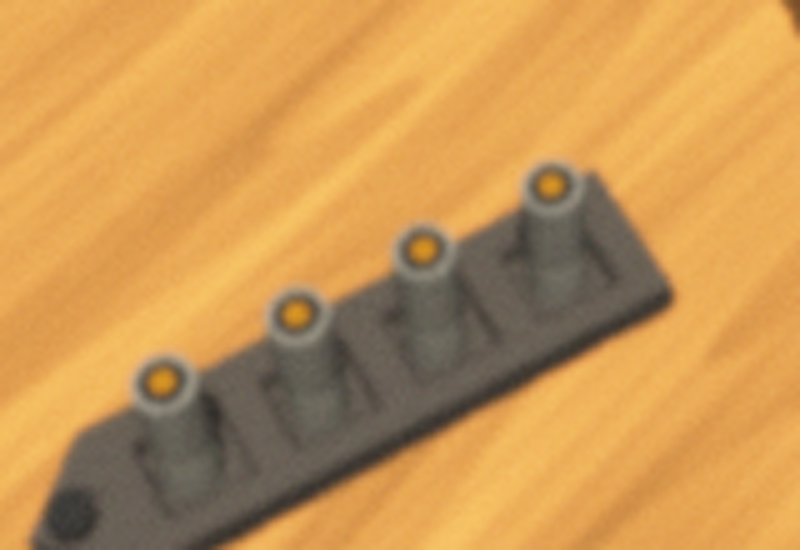

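All four stand upright in their pockets, with dots at (163,382), (297,315), (423,249) and (551,185), and the gripper is clear. I hand the job in.

```bash
python3 -c "from station import finish_job; print(finish_job())"
```

```text
the job is handed in; nothing more can be done
None
```

All four lifters now stand upright in the organiser block's pockets in engine order, released with the gripper clear, and the job was handed in at about 30 s of the 102 s allowed.

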